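Turn the revolving bottle stand and lay the long-necked bottle in the cellar rack

ROBOT

A 7-joint arm with a two-finger parallel gripper is mounted at the origin on the work surface. World frame = base frame: x ahead of the robot, y to its left, z up, the work surface at z = 0. Lengths are in m, angles in rad, forces in N, time in s.
With the tool pointing down it reaches from about 0.425 to 0.925 m from the base axis. Payload 6.8 kg.
Tool frame: the origin (TCP) lies between the finger pads; the fingertips stand 17 mm ahead of it and the grasp point (between the pads) lies 2 mm behind it; z points along the fingers, y is the direction in which the jaws open and shut (so a half turn about z gives the same grasp; the last joint's range is limited). The gripper opens to 85 mm and grips with 20 to 120 N. Pads are 22 mm wide; open, the fingers measure 114 mm over their backs; the gripper's body (76 mm by 85 mm) begins 54 mm behind the grasp point. The pads swing forward as they close: fully open they stand 13 mm farther back than shut.
Start: joints at [1.054, 0.477, 0.022, 1.555, -0.011, 1.109, -0.083], TCP at [0.268, -0.619, 0.225] pointing down, gripper open.
Joint ranges: [-2.96, 2.96], [-0.34, 2.1], [-1.41, 1.46], [0.24, 2.44], [-1.37, 4.51], [0.17, 1.92], [-2.96, 2.96]. Speed limits (rad/s): [2.39, 2.39, 3.14, 3.14, 3.14, 3.14, 3.14].

INTERFACE

Orientations are given as a unit quaternion [w, x, y, z].
In Python, from station import bot gives the robot as it stands. The module is installed in compiled form; this text tells all that it offers.
- The arm moves only by the tool carry_out, never from a script. Its argument "moves" is a list of rows, each a list of 3 entries, a list of its own where there are three numbers: the turn, a rotation vector about the tool's x, y, z in degrees, then the shift along the tool's x, y, z in cm, then the finger opening in cm, from 0 to 8.54. A call has 1 to 5 rows; each row is the pose to reach, as a shift and turn from the pose commanded when the call began, along the tool's axes at that moment; what a row does not reach only later rows make up. A row lasts 1/8 s, in which the tool goes at most 62.5 mm and 10.7 degrees, less where a joint would pass 70% of its speed; a pose out of reach is approached as far as the arm can. A call with a gripper value outside its range is refused whole. The fingers move at their own pace and stop on an object; "newtons" is the grip in N (left out, the last holds). Time passes only in rows, so rows that repeat a pose let the fingers close. It gives the time, the measured TCP pose, the force and the opening at its end, in the units of the state.
- bot.get_obs(): the state, without advancing time (a new reading comes with each control period).
- bot.read_camera(name): name is "scene" or "top" or "wrist"; returns the picture (384x512x3 uint8, red, green, blue); there is no depth.
- bot.camera_info(name): a dict with "vertical_fov" (degrees; the focal length in pixels is half the picture's height over the tangent of half this angle, whatever the lens; pixels are square), "cx", "cy" (the principal point, pixels), "position" and "attitude" of the camera in the world. Camera axes: x right, y up, looking along -z (the intrinsics and any distortion apply to the point x, -y, -z); pixel columns grow to the right and rows downward; lengths in m; the calibration is good to about 2 mm. A picture is of the moment at which its call begins: read the wrist's pose just before it. camera_info takes no time and is no camera call; for the wrist camera it gives the pose at the moment of the call.
- bot.hand_in(): hands the job in, once; it reports no verdict.
Trained networks look in the newest picture that a camera, given by its name, has taken for a name from the list of things; names that differ only in an ending like _2 or _b are one class to them, and where a whole thing is asked for, a point or a joint stands for the part that bears it (a point fixed in the world has none). Each returns a list of dicts, best first, with "score" (0 to 1); they miss things now and then, are a little off and sometimes report something else, mostly with a low value. They report only what shows in the picture. A call takes as long as a camera call. They do not tell look-alikes from the thing itself.
- bot.silhouettes(label, camera): "region" (384x512 bool, what is visible of it) and "location" ([column, row] in pixels, amid what is visible of it).
The state is a dict: "t": time; "q": joint angles; "joint_vel": joint speeds; "joint_torque": joint torques, N m; "eef_pos": TCP position; "tool_rot": TCP orientation; "contact_force": force on the tool from outside, world axes, zero at the start; "torque": the same for the moment, N m; "gripper_width": opening from 0.0 (shut) to 1.0 (fully open).
Only numpy, scipy, OpenCV 4.12 (cv2) and the standard library are available. Lean on these libraries where they do the work, as an engineer would, in place of code of your own. Each camera call takes 0.05 s, during which the arm holds its last target. There are 200 camera calls.

TASK

Turn the revolving bottle stand until the long-necked bottle lies over the brass tongue of the foot, then lift that bottle out (only its neck can be gripped there), lay it gently on the small wooden rest and let go. Take it up again by the other end and lay it gently on the rails of the rack's free bay, neck first, so that the whole neck is under the roof board and the base end sticks out towards the arm. Leave the stubby bottles in their pockets and the rack's other bottle where it is.

Things in the scene. Friction and masses are not known exactly. Their poses are not given: they have to be found in the camera images.
- knob (a point): Centre of the round wooden knob (50 mm across, 50 mm tall) on the vertical axis of the revolving bottle stand, 137 mm above the table. Gripped from above and turned, it turns the whole deck either way without end (under 0.3 N m; it stays where left). x axis: along the pocket of the long-necked bottle. Below the knob: a post 26 mm across, then a hub 60 mm across, top 95 mm above the table.
- pocket (a point): Middle of the floor of the long-necked bottle's pocket, 100 mm from the stand's axis, on the deck (wooden disc of 160 mm radius, top 30 mm above the table). It turns with the deck. Four like radial pockets, 90 degrees apart: two walls 57 mm apart, 5 mm thick, 45 mm high, from 50 to 155 mm from the axis. In each a bottle lies with its base inward and neck outward.
- tongue (a point): Top of the flat brass tongue (30 mm wide, 8 mm thick, on the table, reaching 230 mm from the stand's axis) of the stand's fixed foot, on the side towards the arm. This point is 200 mm from the stand's axis, straight below the neck of the long-necked bottle when its pocket faces the arm. x axis: level, towards the stand's axis.
- bottle_body (a point): The long-necked green glass bottle, 190 mm long, about 0.26 kg. The point is on its axis, in the middle of its cylindrical body (49 mm in diameter, 110 mm long; the base is 55 mm behind). x axis: along the bottle from base to mouth; roll is free. In the pocket its axis lies level 59 mm above the table; the walls, 4 mm from its sides, reach 16 mm above its axis.
- bottle_base (a point): Centre of the long-necked bottle's base, 55 mm from bottle_body. At the other end the shoulder narrows over 25 mm to a neck 26 mm in diameter, 55 mm long, its middle 107 mm from bottle_body; in the pocket the neck stands out beyond the deck and can be gripped from above. The centre of mass lies about 10 mm from bottle_body towards the neck: a neck grip needs 60 N or more.
- rest_axis (a point): Small fixed wooden rest: plate 100 x 60 x 12 mm with two rails 90 mm long along this frame's x axis, 30 mm apart inside, 6 mm wide, tops 26 mm above the table. The point (45 mm above the table) is where bottle_body lies when the bottle's body lies midway along the rails. Either end may face the arm. Fingers holding the bottle's body pass outside the rails.
- bay (a point): Free bay of the fixed low bottle rack, at the arm's right. The point (49 mm above the table) is where bottle_body lies when the bottle is in place; x axis: into the rack, away from the arm. Floor (top 16 mm above the table) from 25 mm before the point; two rails as on the rest, tops 30 mm above the table, from 25 mm before to 55 mm behind it. Open above as far as the roof board.
- roof (a point): Middle of the front edge of the roof board over the free bay, on its underside: 50 mm behind bay along its x axis, 90 mm above the table. The board is 10 mm thick. Below it are side walls 98 mm apart, from this edge to a back wall 117 mm behind it, which the bottle's mouth touches if bottle_body goes 32 mm beyond bay.
- stub1_body (a point): A stubby green bottle in the pocket 90 degrees counterclockwise (from above) of the long-necked one: 125 mm long, 49 mm in diameter, its neck hardly past the deck's edge. The point is in the middle of its body, 85 mm from the stand's axis.
- stub2_body (a point): A like stubby bottle in the pocket opposite the long-necked one.
- stub3_body (a point): A like stubby bottle in the pocket 90 degrees clockwise.
- neighbour_body (a point): Middle of the body of another long-necked bottle that already lies in the rack's other bay, 110 mm to the right of the free bay.
Things that resemble listed ones, but are neither listed nor needed, are in the scene too. Leave any purple look-alike of the part that bears stub2_body alone.

How it is judged:
On the way, in this order (a step that is already met when the one before it is completed fails the run):
1. the long-necked bottle, still in its pocket, lies over the brass tongue (the middle of its body within 25 mm of the tongue's line) (y of bottle_body in the frame of tongue between -0.025 and 0.025 m and x of bottle_body in the frame of tongue between 0.07 and 0.13 m and horizontal distance between bottle_body and knob below 0.13 m and height (world z) of each of bottle_body, bottle_base below 0.068 m), for 0.2 s.
2. the bottle lies on the rest, let go (horizontal distance between bottle_body and rest_axis below 0.03 m and z of bottle_body in the frame of rest_axis between -0.006 and 0.008 m and angle between the x axis of bottle_body and the x axis of rest_axis, either way round below 0.15 rad and contact force between the fingers and bottle below 0.1 N), for 0.2 s.
At the end, for the whole second after the job is handed in: The bottle lies still on the free bay's rails, neck inward under the roof: bottle_body within 10 mm sideways, -6 to 8 mm in height, -27 to 38 mm along of bay, axis within 0.12 rad. Stubby bottles within 110 mm of the stand's axis, the rack's other bottle within 25 mm of its start (x of bottle_body in the frame of bay between -0.027 and 0.038 m and y of bottle_body in the frame of bay between -0.01 and 0.01 m and z of bottle_body in the frame of bay between -0.006 and 0.008 m and angle between the x axis of bottle_body and the x axis of bay, either way round below 0.12 rad and x of bottle_base in the frame of bay below -0.01 m and linear speed of bottle below 0.02 m/s and horizontal distance between each of stub1_body, stub2_body, stub3_body and knob below 0.11 m and distance of neighbour_body from where it was at the start of the episode below 0.025 m); the robot touches nothing.
It fails at once if a stubby bottle left its pocket (more than 25 mm along it, or lifted above 90 mm) (horizontal distance between any of stub1_body, stub2_body, stub3_body and knob above 0.11 m or height (world z) of any of stub1_body, stub2_body, stub3_body above 0.09 m).
It fails at once if the rack's other bottle was moved by more than 25 mm (distance of neighbour_body from where it was at the start of the episode above 0.025 m).
It fails at once if the bottle was knocked hard or dropped on the rest or rack (over 60 N) (contact force between bottle and rest above 60 N or contact force between bottle and rack above 60 N).
It also fails if it takes over 72 s, if anything falls off the work surface, if the arm or the gripper's body presses on something with over 40 N, if the wrist force passes 120 N, or if a joint passes its speed limit or range.

## Working session

There is one attempt and no reset: what is moved stays moved. The work goes in short steps, Python scripts to look and compute and a tool call to move; the robot and the scene stay as the last step left them, time stands still between calls to the robot, and variables do not carry over. Pictures are saved under pics/ and viewed, about 8 in all and at most 12, crops included, and the job is handed in when it is done.

Besides the shell and the picture viewer there is one more tool, called after "Emit:" by a JSON object that holds its "fn" and its "kwargs". carry_out: Moves the arm, as the interface text tells. Its arguments: {"type":"object","properties":{"moves":{"type":"array"},"newtons":{"type":"number"}},"required":["moves"]}

```bash
mkdir -p pics; python3 - <<'E'
from station import bot
import cv2,numpy as np
o=bot.get_obs();print({k:np.round(v,3) for k,v in o.items()})
ims=[]
for c in("scene","top","wrist"):
    im=bot.read_camera(c);i=bot.camera_info(c);print(c,i)
    cv2.imwrite(f"pics/{c}0.png",im[...,::-1])
    if c!="wrist": ims.append(im)
    for l in("knob","pocket","tongue","bottle_body","rest_axis","bay","roof","stub2_body","neighbour_body"):
        try:
            for d in bot.silhouettes(l,c)[:4]: print(c,l,round(d["score"],2),np.round(d["location"]),d["region"].sum())
        except Exception as e: print(l,e)
E
```

```text
{'t': np.float64(0.0), 'q': array([ 1.054,  0.478,  0.022,  1.556, -0.012,  1.109, -0.083]), 'joint_vel': array([ 0.001, -0.001,  0.002, -0.   ,  0.   ,  0.002,  0.   ]), 'joint_torque': array([ 0.0000e+00, -5.9644e+01,  1.6080e+00, -2.8119e+01,  1.2000e-02,
        9.0000e-03,  0.0000e+00]), 'eef_pos': array([ 0.268, -0.619,  0.224]), 'tool_rot': array([-0.001,  0.979,  0.203, -0.   ]), 'contact_force': array([-0.17 , -0.144,  0.685]), 'torque': array([ 0.018,  0.022, -0.059]), 'gripper_width': np.float64(1.001)}
scene {'vertical_fov': 55.84165345755862, 'cx': 257.6095228686343, 'cy': 192.3192473439525, 'position': array([ 1.01573736, -0.32573635,  1.02951764]), 'attitude': array([0.82778544, 0.23763804, 0.13455181, 0.49009718])}
scene knob 0.64 [356. 194.] 5328
scene pocket 0.69 [362. 193.] 4881
scene tongue 0.45 [301. 168.] 120
scene bottle_body 0.85 [378. 154.] 361
scene rest_axis 0.86 [238. 218.] 567
scene bay 0.86 [152. 263.] 5281
scene roof 0.95 [152. 267.] 5326
scene stub2_body 0.94 [286. 253.] 648
scene stub2_body 0.86 [347. 210.] 553
scene stub2_body 0.71 [330. 109.] 382
sc
[... 278 characters left out ...]
04332429, -0.70253252])}
top knob 0.9 [154. 156.] 5715
top tongue 0.78 [189. 212.] 219
top bottle_body 0.74 [122. 171.] 908
top bottle_body 0.61 [369. 179.] 4932
top rest_axis 0.96 [277. 196.] 602
top bay 0.55 [369. 181.] 4846
top roof 0.88 [370. 180.] 4958
top stub2_body 0.88 [258. 131.] 476
top stub2_body 0.8 [112. 265.] 637
top stub2_body 0.78 [185. 137.] 541
top neighbour_body 0.77 [388. 215.] 607
top neighbour_body 0.36 [277. 195.] 576
wrist {'vertical_fov': 69.30824249976177, 'cx': 259.90711716739435, 'cy': 192.7874613369504, 'position': array([ 0.33849144, -0.5877206 ,  0.37459224]), 'attitude': array([ 0.82589111, -0.12753034,  0.08418721, -0.54272681])}
wrist bay 0.43 [204.   6.] 45
```

```bash
python3 - <<'E'
import cv2,numpy as np
a=cv2.imread("pics/top0.png");b=cv2.imread("pics/scene0.png")
cv2.imwrite("pics/v1.png",cv2.resize(a[60:330,50:450],None,fx=2,fy=2,interpolation=2))
cv2.imwrite("pics/v2.png",cv2.resize(b[50:350,60:460],None,fx=2,fy=2,interpolation=2))
E
```

```text
(no output)
```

View pics/v1.png

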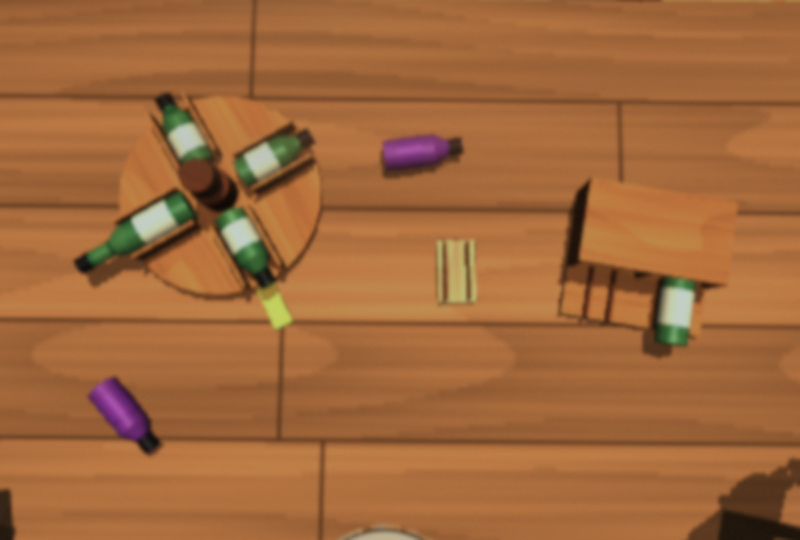

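View pics/v2.png

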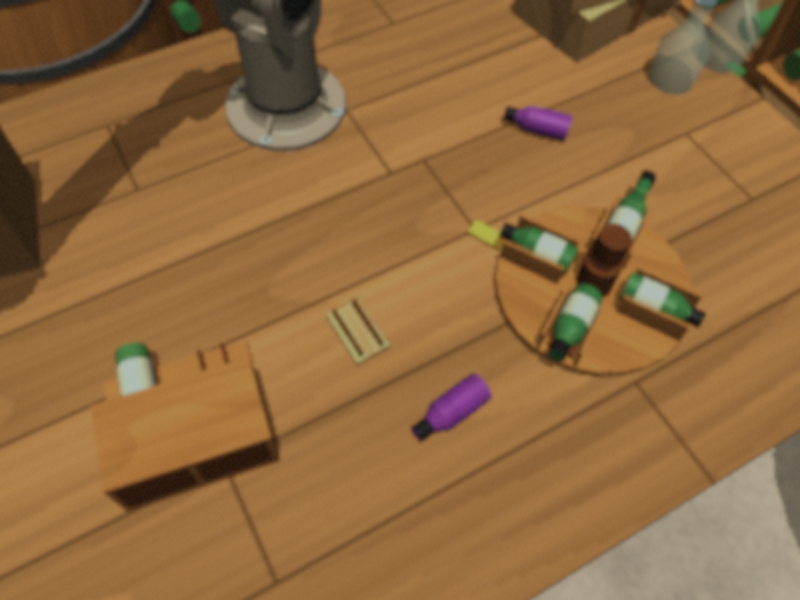

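The top view (crop scale 2, offset 50,60) shows:
- the long-necked bottle at about (115,172), pointing left of the stand
- the tongue at (188,213)
- a stubby bottle now lying over the tongue
- the rest at (278,195)
- the rack at (370,180), with its left bay free
- two purple look-alikes at (258,131) and (112,265), lying loose on the table

The scene view agrees with this.

```bash
cat > h.py <<'E'
import numpy as np,cv2
from scipy.spatial.transform import Rotation as R
from station import bot
def rot(q): return R.from_quat(np.asarray(q)[[1,2,3,0]])
def ray(info,px):
    f=192/np.tan(np.radians(info["vertical_fov"])/2)
    px=np.atleast_2d(px).astype(float)
    d=np.c_[(px[:,0]-info["cx"])/f,-(px[:,1]-info["cy"])/f,-np.ones(len(px))]
    return rot(info["attitude"]).apply(d)
def plane(info,px,z):
    d=ray(info,px);p=np.asarray(info["position"])
    return p+d*((z-p[2])/d[:,2])[:,None]
def proj(info,P):
    f=192/np.tan(np.radians(info["vertical_fov"])/2)
    c=rot(info["attitude"]).inv().apply(np.atleast_2d(P)-info["position"])
    return np.c_[info["cx"]+f*c[:,0]/-c[:,2],info["cy"]-f*c[:,1]/-c[:,2]]
def axis(region,info,z):
    ys,xs=np.nonzero(region);P=plane(info,np.c_[xs,ys],z)[:,:2]
    (c,s,a)=cv2.minAreaRect(P.astype(np.float32)*1000)
    m=P.mean(0);w,v=np.linalg.eigh(np.cov((P-m).T));d=v[:,1]
    return m,np.degrees(np.arctan2(d[1],d[0])),np.array(c)/1000,np.array(s),a
E
python3 - <<'E'
from h import *
for c in("top","scene"):
    bot.read_camera(c);i=bot.camera_info(c)
    for l,z in(("tongue",.008),("rest_axis",.026),("bottle_body",.059),("stub2_body",.05),("neighbour_body",.05),("roof",.1)):
        for d in bot.silhouettes(l,c)[:3]:
            r=axis(d["region"],i,z);print(c,l,round(d["score"],2),*[np.round(x,3) for x in r])
i=bot.camera_info("top")
print("axis",plane(i,[[160.5,158.5]],.03))
print("knob",plane(i,[[150,149]],.137), "tongue tip",plane(i,[[190,223]],.008))
# rack: roof corners in top crop coords
pts=np.array([[590,180],[737,202],[727,285],[581,258]])/2+[50,60]
print("roof",np.round(plane(i,pts,.1),3))
E
```

```text
top tongue 0.57 [0.456 0.177] -152.16 [0.457 0.178] [69.846 30.679] 28.049
top rest_axis 0.65 [ 0.514 -0.108] -176.865 [ 0.514 -0.106] [97.316 59.652] 0.537
top bottle_body 0.8 [0.566 0.377] 121.26 [0.562 0.387] [ 51.104 195.357] 30.954
top stub2_body 0.93 [ 0.699 -0.047] 98.361 [ 0.7   -0.054] [ 50.69  127.788] 9.564
top stub2_body 0.75 [0.291 0.389] -136.858 [0.288 0.386] [126.394  50.75 ] 42.192
top stub2_body 0.73 [0.685 0.183] 122.293 [0.688 0.177] [ 45.804 122.845] 32.057
top neighbour_body 0.89 [ 0.453 -0.438] 169.554 [ 0.452 -0.438] [ 52.309 103.433] 80.244
top neighbour_body 0.34 [0.626 0.258] 52.185 [0.627 0.261] [316.122 310.054] 88.409
top roof 0.94 [ 0.539 -0.377] 108.482 [ 0.529 -0.386] [240.696 212.102] 80.127
scene tongue 0.61 [0.453 0.172] -158.617 [0.455 0.174] [63.124 35.776] 29.068
scene rest_axis 0.64 [ 0.525 -0.112] -179.102 [ 0.523 -0.111] [101.243  60.218] 1.911
scene bottle_body 0.78 [0.55  0.403] 121.71 [0.547 0.416] [ 49.17  134.935] 26.533
scene stub2_body 0.84 [ 0.711 -0.051] 99.791 [ 0.711 -0.056] [ 51.364 131.322] 9.701
scene stub2_body 0.64 [0.676 0.189] 120.147 [0.679 0.184] [ 46.8   145.984] 29.454
scene stub2_body 0.6 [0.306 0.38 ] -137.536 [0.301 0.377] [125.582  70.691] 41.908
scene neighbour_body 0.87 [ 0.43  -0.434] 174.863 [ 0.428 -0.433] [50.067 81.011] 81.261
scene roof 0.56 [ 0.578 -0.399] 88.413 [ 0.57  -0.399] [226.749 193.144] 81.672
axis [[0.62404176 0.26243532 0.03      ]]
knob [[0.63054619 0.26534932 0.137     ]] tongue tip [[0.42340296 0.16738995 0.008     ]]
roof [[ 0.641 -0.302  0.1  ]
 [ 0.61  -0.52   0.1  ]
 [ 0.487 -0.5    0.1  ]
 [ 0.525 -0.287  0.1  ]]
```

```bash
cat >> h.py <<'E'
def way(goals,start=None):
    """goals: [x,y,z,yaw of tool x in deg]; prints turn(deg)/shift(cm) from each to the next"""
    o=bot.get_obs();Rt=rot(o["tool_rot"]);p=o["eef_pos"]
    x=Rt.as_matrix()[:,0];print("t",round(float(o["t"]),2),"at",np.round(p,4),"yaw",round(np.degrees(np.arctan2(x[1],x[0])),2),"tilt",np.round(Rt.as_matrix()[:,2],3),"grip",round(float(o["gripper_width"]),3),"F",np.round(o["contact_force"],1),"q",np.round(o["q"],2))
    for g in goals:
        Rg=R.from_euler("z",g[3],degrees=True)*R.from_euler("x",180,degrees=True)
        print(g,"turn",np.round(np.degrees((Rt.inv()*Rg).as_rotvec()),1),"shift",np.round(Rt.inv().apply(np.array(g[:3])-p)*100,2))
        Rt,p=Rg,np.array(g[:3])
E
python3 - <<'E'
from h import *
s=np.array([.268,-.619,.225,23.4]);e=np.array([.625,.262,.30,113])
way([list(np.round(s+(e-s)*k/4,3)) for k in(1,2,3,4)])
i,j=bot.camera_info("top"),bot.camera_info("scene")
print(proj(i,[[.625,.262,.162],[.625,.262,.112],[.463,.176,.008]]),proj(j,[[.625,.262,.162],[.625,.262,.112]]))
w=bot.camera_info("wrist");print("wrist look",ray(w,[[w["cx"],w["cy"]]]))
E
```

```text
t 2.2 at [ 0.2683 -0.6194  0.2245] yaw 23.42 tilt [ 0.  0. -1.] grip 1.002 F [0.1 0.2 0.7] q [ 1.05  0.48  0.02  1.56 -0.01  1.11 -0.08]
[np.float64(0.357), np.float64(-0.399), np.float64(0.244), np.float64(45.8)] turn [  0.   -0.  -22.4] shift [ 16.9  -16.7   -1.95]
[np.float64(0.446), np.float64(-0.178), np.float64(0.262), np.float64(68.2)] turn [  0.    0.  -22.4] shift [22.05 -9.03 -1.8 ]
[np.float64(0.536), np.float64(0.042), np.float64(0.281), np.float64(90.6)] turn [ -0.    0.  -22.4] shift [23.77  0.19 -1.9 ]
[np.float64(0.625), np.float64(0.262), np.float64(0.3), np.float64(113.0)] turn [  0.    0.  -22.4] shift [21.91  9.13 -1.9 ]
[[148.57195247 148.99560735]
 [153.48723986 152.74188596]
 [187.65683875 210.36380275]] [[364.87678692 166.80407932]
 [360.60899309 176.33420941]]
wrist look [[-0.27749131 -0.11926428 -0.9532967 ]]
```

Emit:
{"fn": "carry_out", "kwargs": {"moves": [[[0,0,-10],[5,-5,-2],8.5],[[0,0,-20],[10,-10,-2],8.5],[[0,0,-22.4],[14,-14,-2],8.5],[[0,0,-22.4],[16.9,-16.7,-2],8.5],[[0,0,-22.4],[16.9,-16.7,-2],8.5]]}}

```text
t: 2.82
eef_pos: [0.3596, -0.3948, 0.245]
tool_rot: [-0.0, 0.92, 0.393, 0.001]
contact_force: [-1.0, -0.4, 0.1]
gripper_width: 0.994
```

Emit:
{"fn": "carry_out", "kwargs": {"moves": [[[0,0,-10],[5.5,-2.3,-1.8],8.5],[[0,0,-20],[11,-4.5,-1.8],8.5],[[0,0,-22.4],[16.5,-6.8,-1.8],8.5],[[0,0,-22.4],[22,-9,-1.8],8.5],[[0,0,-22.4],[22,-9,-1.8],8.5]]}}

```text
t: 3.45
eef_pos: [0.4477, -0.1748, 0.263]
tool_rot: [0.0, 0.826, 0.564, 0.001]
contact_force: [-0.2, -1.1, -0.7]
gripper_width: 0.992
```

Emit:
{"fn": "carry_out", "kwargs": {"moves": [[[0,0,-10],[6,0,-1.9],8.5],[[0,0,-20],[12,0,-1.9],8.5],[[0,0,-22.4],[18,0.2,-1.9],8.5],[[0,0,-22.4],[23.8,0.2,-1.9],8.5],[[0,0,-22.4],[23.8,0.2,-1.9],8.5]]}}

```text
t: 4.08
eef_pos: [0.5372, 0.0453, 0.2815]
tool_rot: [-0.001, 0.701, 0.713, 0.001]
contact_force: [0.3, -0.7, -1.0]
gripper_width: 1.0
```

Emit:
{"fn": "carry_out", "kwargs": {"moves": [[[0,0,-10],[5.5,2.3,-1.9],8.5],[[0,0,-20],[11,4.6,-1.9],8.5],[[0,0,-22.4],[16.5,6.9,-1.9],8.5],[[0,0,-22.4],[21.9,9.1,-1.9],8.5],[[0,0,-22.4],[21.9,9.1,-1.9],8.5]]}}

```text
t: 4.7
eef_pos: [0.625, 0.2645, 0.299]
tool_rot: [-0.001, 0.55, 0.835, 0.0]
contact_force: [-0.9, 0.0, 0.3]
gripper_width: 0.998
```

```bash
python3 - <<'E'
from h import *
w=bot.camera_info("wrist");im=bot.read_camera("wrist")
way([[.625,.262,.135,113]])
for l,z in(("bottle_body",.059),("tongue",.008)):
    for d in bot.silhouettes(l,"wrist")[:2]:
        print(l,round(d["score"],2),*[np.round(x,3) for x in axis(d["region"],w,z)])
for z,r in((.162,.025),(.03,.16)):
    a=np.linspace(0,6.28,60)
    q=proj(w,np.c_[.625+r*np.cos(a),.262+r*np.sin(a),a*0+z])
    cv2.polylines(im,[q.astype(np.int32)],True,(255,255,255))
cv2.imwrite("pics/w1.png",im[...,::-1])
E
```

```text
t 4.75 at [0.6253 0.2615 0.2992] yaw 113.06 tilt [-0.001 -0.001 -1.   ] grip 0.992 F [-0.1 -1.5 -0.6] q [-0.05  0.51 -0.66  1.42  0.31  1.32 -0.32]
[0.625, 0.262, 0.135, 113] turn [-0.1 -0.   0.1] shift [ 0.06  0.02 16.42]
bottle_body 0.64 [0.567 0.371] 121.333 [0.566 0.373] [ 50.777 160.509] 31.461
tongue 0.66 [0.448 0.179] -153.82 [0.452 0.18 ] [65.111 31.378] 25.914
```

View pics/w1.png

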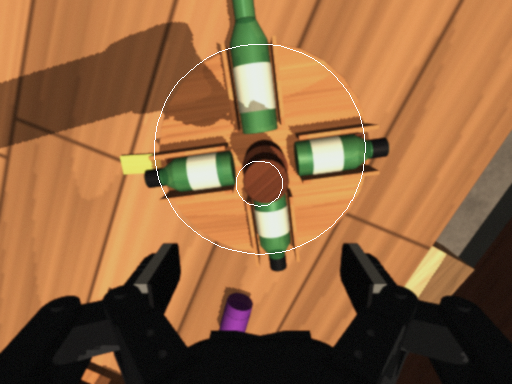

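Measured in wrist pixels, the knob top is at (265,182), about 6 mm right of my first estimate. The tongue tip is at (135,163) and the long-necked bottle is at (255,85). The knob axis is therefore about (0.630,0.265), the bottle direction about 121°, and the tongue side about 206°. That means turning +85° counterclockwise.

Emit:
{"fn": "carry_out", "kwargs": {"moves": [[[0,0,10],[0.1,0.6,3],8.5],[[0,0,20],[0.1,0.6,6],8.5],[[0,0,30],[0.1,0.6,10],8.5],[[0,0,40],[0.1,0.6,14],8.5],[[0,0,40],[0.1,0.6,16.2],8.5]]}}

```text
t: 5.48
eef_pos: [0.6298, 0.2614, 0.1368]
tool_rot: [0.001, 0.804, 0.594, -0.001]
contact_force: [0.9, 0.3, -0.6]
gripper_width: 0.995
```

Emit:
{"fn": "carry_out", "kwargs": {"moves": [[[0,0,0],[0,0,0],4],[[0,0,0],[0,0,0],4],[[0,0,0],[0,0,0],4],[[0,0,0],[0,0,0],4],[[0,0,0],[0,0,0],4]], "newtons": 60}}

```text
t: 6.1
eef_pos: [0.6304, 0.2652, 0.1411]
tool_rot: [0.0, 0.804, 0.595, 0.001]
contact_force: [-1.7, -2.9, 6.0]
gripper_width: 0.547
```

```bash
python3 - <<'E'
from h import *
way([])
E
```

```text
t 6.1 at [0.6304 0.2652 0.1411] yaw 73.06 tilt [ 0.002  0.001 -1.   ] grip 0.547 F [-1.7 -2.9  6. ] q [-0.17  0.61 -0.47  1.58  0.31  1.02 -1.03]
```

Emit:
{"fn": "carry_out", "kwargs": {"moves": [[[0,0,-9],[0,0,0],4],[[0,0,-18],[0,0,0],4],[[0,0,-27],[0,0,0],4],[[0,0,-36],[0,0,0],4],[[0,0,-45],[0,0,0],4]]}}

```text
t: 6.72
eef_pos: [0.6313, 0.2653, 0.1411]
tool_rot: [0.001, 0.513, 0.859, 0.001]
contact_force: [0.8, -0.4, 2.4]
gripper_width: 0.555
```

Emit:
{"fn": "carry_out", "kwargs": {"moves": [[[0,0,-10],[0,0,0],4],[[0,0,-20],[0,0,0],4],[[0,0,-30],[0,0,0],4],[[0,0,-40],[0,0,0],4],[[0,0,-40],[0,0,0],4]]}}

```text
t: 7.35
eef_pos: [0.6319, 0.2659, 0.1411]
tool_rot: [0.002, 0.191, 0.982, 0.002]
contact_force: [3.0, 2.1, 6.1]
gripper_width: 0.546
```

```bash
python3 - <<'E'
from h import *
way([])
for c in("top","scene"):
    bot.read_camera(c);i=bot.camera_info(c)
    for d in bot.silhouettes("bottle_body",c)[:3]:
        print(c,round(d["score"],2),*[np.round(x,3) for x in axis(d["region"],i,.059)])
E
```

```text
t 7.35 at [0.6319 0.2659 0.1411] yaw 157.94 tilt [ 0.005  0.003 -1.   ] grip 0.546 F [3.  2.1 6.1] q [ 0.04  0.7  -0.8   1.56  0.55  1.1   0.29]
scene 0.71 [0.512 0.214] -152.596 [0.502 0.21 ] [201.017  60.141] 24.104
scene 0.65 [0.657 0.237] 54.887 [0.651 0.243] [320.47  299.072] 38.183
```

Emit:
{"fn": "carry_out", "kwargs": {"moves": [[[0,0,0],[0,0,0],8.5],[[0,0,0],[0,0,0],8.5],[[0,0,0],[0,0,0],8.5],[[0,0,0],[0,0,-5],8.5],[[0,0,0],[0,0,-10],8.5]]}}

```text
t: 8.18
eef_pos: [0.6292, 0.2648, 0.239]
tool_rot: [-0.001, 0.191, 0.982, -0.0]
contact_force: [-0.0, 0.7, -0.0]
gripper_width: 0.997
```

Emit:
{"fn": "carry_out", "kwargs": {"moves": [[[0,0,10],[0,0,-5],8.5],[[0,0,20],[0,0,-5],8.5],[[0,0,30],[0,0,-5],8.5],[[0,0,40],[0,0,-5],8.5],[[0,0,45],[0,0,-5],8.5]]}}

```text
t: 8.8
eef_pos: [0.6294, 0.265, 0.2884]
tool_rot: [-0.0, 0.554, 0.833, -0.0]
contact_force: [-0.3, -0.2, 0.1]
gripper_width: 0.995
```

Emit:
{"fn": "carry_out", "kwargs": {"moves": [[[0,0,10],[0,0,0],8.5],[[0,0,20],[0,0,0],8.5],[[0,0,30],[0,0,0],8.5],[[0,0,40],[0,0,0],8.5],[[0,0,45],[0,0,0],8.5]]}}

```text
t: 9.43
eef_pos: [0.6294, 0.2651, 0.2883]
tool_rot: [-0.0, 0.83, 0.558, -0.0]
contact_force: [0.0, -0.6, -0.1]
gripper_width: 1.0
```

```bash
python3 - <<'E'
from h import *
way([[.444,.174,.25,26]])
for c in("top",):
    bot.read_camera(c);i=bot.camera_info(c)
    for d in bot.silhouettes("bottle_body",c)[:3]:
        print(c,round(d["score"],2),*[np.round(x,3) for x in axis(d["region"],i,.059)])
E
```

```text
t 9.43 at [0.6294 0.2651 0.2883] yaw 67.78 tilt [-0.001 -0.    -1.   ] grip 1.0 F [ 0.  -0.6 -0.1] q [-0.13  0.5  -0.53  1.43  0.26  1.29 -1.07]
[0.444, 0.174, 0.25, 26] turn [-0.   0.  41.8] shift [-15.44 -13.71   3.84]
top 0.59 [0.558 0.216] -147.734 [0.551 0.209] [122.105  30.223] 35.081
```

Emit:
{"fn": "carry_out", "kwargs": {"moves": [[[0,0,10],[-4,-3.5,0],8.5],[[0,0,20],[-8,-7,0],8.5],[[0,0,30],[-12,-10.5,1],8.5],[[0,0,40],[-15.4,-13.7,3],8.5],[[0,0,41.8],[-15.4,-13.7,3.8],8.5]]}}

```text
t: 10.15
eef_pos: [0.4414, 0.1713, 0.2493]
tool_rot: [0.001, 0.974, 0.227, -0.002]
contact_force: [-0.1, 0.2, -0.0]
gripper_width: 0.998
```

Emit:
{"fn": "carry_out", "kwargs": {"moves": [[[0,0,0],[0,0,0],8.5]]}}

```text
t: 10.28
eef_pos: [0.4453, 0.1737, 0.2505]
tool_rot: [0.0, 0.974, 0.228, 0.0]
contact_force: [0.8, 0.6, 0.2]
gripper_width: 0.996
```

```bash
python3 - <<'E'
from h import *
way([[.444,.174,.057,26]])
w=bot.camera_info("wrist");im=bot.read_camera("wrist")
for l,z in(("bottle_body",.059),("tongue",.008)):
    for d in bot.silhouettes(l,"wrist")[:2]:
        print(l,round(d["score"],2),*[np.round(x,3) for x in axis(d["region"],w,z)])
        r=d["region"];cs,_=cv2.findContours(r.astype(np.uint8),0,2);cv2.drawContours(im,cs,-1,(255,0,0),1)
cv2.imwrite("pics/w2.png",im[...,::-1])
print("predicted neck px",proj(w,[[.444,.174,.059],[.54,.221,.059]]))
E
```

```text
t 10.28 at [0.4453 0.1737 0.2505] yaw 26.35 tilt [ 0.  0. -1.] grip 0.996 F [0.8 0.6 0.2] q [-0.07  0.16 -0.47  1.95  0.08  1.05 -1.69]
[0.444, 0.174, 0.057, 26] turn [ 0.  -0.   0.3] shift [-0.1  -0.09 19.35]
bottle_body 0.9 [0.522 0.216] -154.253 [0.504 0.207] [200.749  51.363] 26.292
predicted neck px [[260.38575146 169.9256139 ]
 [260.78722986  78.30206768]]
```

View pics/w2.png

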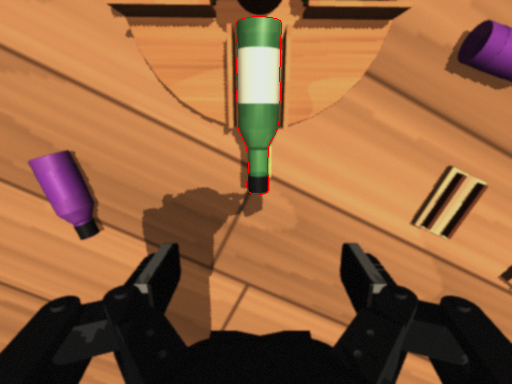

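The bottle lies radially at pixel x≈258.5, with its neck in rows 150–192 over the tongue, which shows as a yellow edge beside the neck. That is about 2.5 mm left of the planned line.

Emit:
{"fn": "carry_out", "kwargs": {"moves": [[[0,0,0],[-0.1,-0.25,5],8.5],[[0,0,0],[-0.1,-0.25,10],8.5],[[0,0,0],[-0.1,-0.25,15],8.5],[[0,0,0],[-0.1,-0.25,19.3],8.5],[[0,0,0],[-0.1,-0.25,19.3],8.5]]}}

```text
t: 11.05
eef_pos: [0.4417, 0.175, 0.0552]
tool_rot: [0.0, 0.974, 0.227, -0.003]
contact_force: [-0.4, -0.4, 0.5]
gripper_width: 0.994
```

Emit:
{"fn": "carry_out", "kwargs": {"moves": [[[0,0,0],[0,0,0],3],[[0,0,0],[0,0,0],1.5],[[0,0,0],[0,0,0],1.5],[[0,0,0],[0,0,0],1.5],[[0,0,0],[0,0,0],1.5]], "newtons": 100}}

```text
t: 11.68
eef_pos: [0.4434, 0.1755, 0.058]
tool_rot: [-0.0, 0.974, 0.227, 0.001]
contact_force: [-0.4, 0.5, 1.6]
gripper_width: 0.189
```

Emit:
{"fn": "carry_out", "kwargs": {"moves": [[[0,0,0],[0,0,0],1.5],[[0,0,0],[0,0,0],1.5],[[0,0,0],[0,0,0],1.5]]}}

```text
t: 12.05
eef_pos: [0.4433, 0.1754, 0.0576]
tool_rot: [-0.0, 0.974, 0.227, 0.0]
contact_force: [0.6, 0.6, 1.4]
gripper_width: 0.194
```

```bash
python3 - <<'E'
from h import *
way([])
w=bot.camera_info("wrist");im=bot.read_camera("wrist")
cv2.imwrite("pics/w3.png",im[...,::-1])
E
```

```text
t 12.05 at [0.4433 0.1754 0.0576] yaw 26.22 tilt [ 0.  0. -1.] grip 0.194 F [0.6 0.6 1.4] q [-0.17  0.43 -0.41  2.13  0.29  0.63 -1.89]
```

View pics/w3.png

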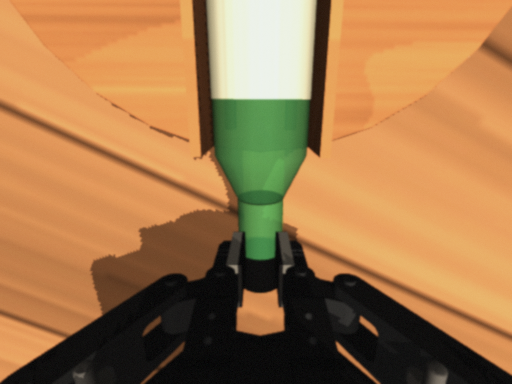

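```bash
python3 - <<'E'
from h import *
w=bot.camera_info("wrist");o=bot.get_obs();T=rot(o["tool_rot"]);p=o["eef_pos"]
for v in([0,0,-2],[11,13,-2],[11,-13,-2],[11,10,-2],[-11,13,-2],[11,13,-12],[11,13,15],[34,0,-2],[34,13,-2],[-20,0,-2]): print(v,np.round(proj(w,[p+T.apply(np.array(v)/1000)])[0]))
for d in bot.silhouettes("bottle_body","wrist")[:2]:
    r=d["region"];print(d["score"],[ (y,np.nonzero(r[y])[0][[0,-1]]) for y in range(190,300,8) if r[y].any()])
E
```

```text
[0, 0, -2] [262. 241.]
[11, 13, -2] [285. 224.]
[11, -13, -2] [240. 224.]
[11, 10, -2] [279. 224.]
[-11, 13, -2] [284. 258.]
[11, 13, -12] [286. 232.]
[11, 13, 15] [282. 213.]
[34, 0, -2] [262. 186.]
[34, 13, -2] [286. 186.]
[-20, 0, -2] [262. 271.]
0.97 [(190, array([233, 286])), (198, array([237, 282])), (206, array([237, 282])), (214, array([238, 281])), (222, array([238, 280])), (230, array([239, 279])), (238, array([245, 274])), (246, array([246, 274])), (254, array([245, 274])), (262, array([246, 273])), (270, array([246, 274])), (278, array([245, 274])), (286, array([244, 275]))]
```

Emit:
{"fn": "carry_out", "kwargs": {"moves": [[[0,0,0],[0,0,0],5],[[0,0,0],[0,0,0],5],[[0,0,0],[0,0,0.6],5],[[0,0,0],[0,0,0.6],5],[[0,0,0],[0,0,0.6],1.5]]}}

```text
t: 12.78
eef_pos: [0.4429, 0.1753, 0.0513]
tool_rot: [0.0, 0.974, 0.227, -0.0]
contact_force: [-0.3, 0.3, -0.1]
gripper_width: 0.383
```

Emit:
{"fn": "carry_out", "kwargs": {"moves": [[[0,0,0],[0,0,0],1.5],[[0,0,0],[0,0,0],1.5],[[0,0,0],[0,0,0],1.5],[[0,0,0],[0,0,0],1.5],[[0,0,0],[0,0,0],1.5]]}}

```text
t: 13.4
eef_pos: [0.4429, 0.1752, 0.0515]
tool_rot: [0.0, 0.974, 0.227, -0.0]
contact_force: [-0.3, 0.3, 2.5]
gripper_width: 0.249
```

Emit:
{"fn": "carry_out", "kwargs": {"moves": [[[0,0,0],[0,0,0],5],[[0,0,0],[0,0,0],5],[[0,0,0],[0,0,0.5],5],[[0,0,0],[0,0,0.5],5],[[0,0,0],[0,0,0.5],1.5]]}}

```text
t: 14.02
eef_pos: [0.443, 0.1753, 0.0464]
tool_rot: [0.0, 0.974, 0.227, -0.0]
contact_force: [0.1, -0.3, 0.5]
gripper_width: 0.388
```

Emit:
{"fn": "carry_out", "kwargs": {"moves": [[[0,0,0],[0,0,0],1.5],[[0,0,0],[0,0,0],1.5],[[0,0,0],[0,0,0],1.5],[[0,0,0],[0,0,0],1.5],[[0,0,0],[0,0,0],1.5]]}}

```text
t: 14.65
eef_pos: [0.443, 0.1753, 0.0465]
tool_rot: [0.0, 0.974, 0.227, -0.0]
contact_force: [-0.1, -0.2, 1.2]
gripper_width: 0.262
```

Emit:
{"fn": "carry_out", "kwargs": {"moves": [[[0,0,0],[0,0,-0.5],1.5],[[0,0,0],[0,0,-1.5],1.5],[[0,0,0],[0,0,-3.5],1.5],[[0,0,0],[0,0,-6],1.5],[[0,0,0],[0,0,-8],1.5]]}}

```text
t: 15.28
eef_pos: [0.443, 0.1753, 0.1279]
tool_rot: [-0.0, 0.974, 0.227, 0.0]
contact_force: [0.2, -0.3, -1.9]
gripper_width: 0.259
```

Emit:
{"fn": "carry_out", "kwargs": {"moves": [[[0,0,0],[0,0,-2],1.5],[[0,0,0],[0,0,-4.5],1.5],[[0,0,0],[0,0,-7],1.5],[[0,0,0],[0,0,-9],1.5],[[0,0,0],[0,0,-9],1.5]]}}

```text
t: 15.9
eef_pos: [0.4437, 0.1757, 0.2181]
tool_rot: [-0.0, 0.974, 0.227, 0.002]
contact_force: [-0.9, 0.7, -2.6]
gripper_width: 0.264
```

```bash
python3 - <<'E'
from h import *
s=np.array([.443,.175,.217,26.2]);
way([list(np.round(s+(np.array([.627,-.109,.2,178])-s)*k/4,3)) for k in(1,2,3,4)])
w=bot.camera_info("wrist");im=bot.read_camera("wrist")
j=bot.read_camera("scene")
cv2.imwrite("pics/w4.png",np.hstack([im,j])[...,::-1][::1,::1])
cv2.imwrite("pics/w4.png",cv2.resize(np.hstack([im,j])[...,::-1],(800,300)))
for c in("wrist","scene"):
  for d in bot.silhouettes("bottle_body",c)[:1]:
    r=d["region"];ys,xs=np.nonzero(r);print(c,d["score"],d["location"],cv2.minAreaRect(np.c_[xs,ys].astype(np.float32)))
E
```

```text
t 15.9 at [0.4437 0.1757 0.2181] yaw 26.22 tilt [ 0.003  0.001 -1.   ] grip 0.264 F [-0.9  0.7 -2.6] q [-0.07  0.19 -0.49  2.    0.11  0.97 -1.73]
[np.float64(0.489), np.float64(0.104), np.float64(0.213), np.float64(64.15)] turn [  0.1  -0.2 -37.9] shift [0.89 8.44 0.51]
[np.float64(0.535), np.float64(0.033), np.float64(0.209), np.float64(102.1)] turn [ -0.   0. -38.] shift [-4.38  7.24  0.4 ]
[np.float64(0.581), np.float64(-0.038), np.float64(0.204), np.float64(140.05)] turn [ -0.   0. -38.] shift [-7.91  3.01  0.5 ]
[np.float64(0.627), np.float64(-0.109), np.float64(0.2), np.float64(178.0)] turn [ -0.    0.  -37.9] shift [-8.09 -2.49  0.4 ]
wrist 0.89 [260.8, 112.2] ((260.5, 152.99996948242188), (114.99998474121094, 305.99993896484375), 0.0)
scene 0.79 [338.3, 139.7] ((335.7000732421875, 134.60003662109375), (52.771202087402344, 17.441329956054688), 26.56505012512207)
```

View pics/w4.png

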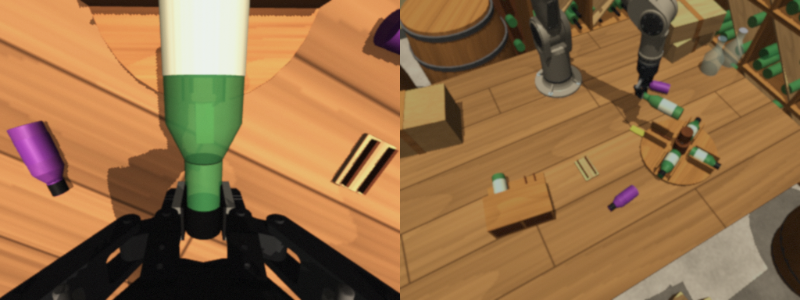

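```bash
python3 - <<'E'
from h import *
for c in("wrist","top","scene"):
  bot.read_camera(c);i=bot.camera_info(c)
  for d in bot.silhouettes("rest_axis",c)[:2]:
    print(c,round(d["score"],2),*[np.round(x,3) for x in axis(d["region"],i,.012)])
E
```

```text
wrist 0.66 [ 0.514 -0.103] -177.14 [ 0.513 -0.104] [100.305  73.426] 2.418
top 0.96 [ 0.514 -0.108] -177.264 [ 0.515 -0.108] [98.926 59.754] 3.197
scene 0.71 [ 0.517 -0.108] -178.729 [ 0.516 -0.108] [104.3    62.582] 1.933
```

```bash
python3 - <<'E'
from h import *
s=np.array([.443,.175,.218,26.2]);
way([list(np.round(s+(np.array([.621,-.102,.15,182.5])-s)*k/4,4)) for k in(1,2,3,4)])
E
```

```text
t 16.4 at [0.4428 0.1752 0.2161] yaw 26.22 tilt [-0.001 -0.    -1.   ] grip 0.258 F [ 0.6  0.1 -2.7] q [-0.07  0.2  -0.48  2.    0.11  0.97 -1.73]
[np.float64(0.4875), np.float64(0.1058), np.float64(0.201), np.float64(65.275)] turn [ -0.    0.  -39.1] shift [0.94 8.2  1.51]
[np.float64(0.532), np.float64(0.0365), np.float64(0.184), np.float64(104.35)] turn [ -0.    0.  -39.1] shift [-4.43  6.94  1.7 ]
[np.float64(0.5765), np.float64(-0.0328), np.float64(0.167), np.float64(143.425)] turn [  0.    0.  -39.1] shift [-7.82  2.59  1.7 ]
[np.float64(0.621), np.float64(-0.102), np.float64(0.15), np.float64(182.5)] turn [  0.    0.  -39.1] shift [-7.7  -2.91  1.7 ]
```

Emit:
{"fn": "carry_out", "kwargs": {"moves": [[[0,0,-6],[0.3,2,0],1.5],[[0,0,-15],[0.5,4,0],1.5],[[0,0,-24],[0.8,6,0],1.5],[[0,0,-33],[0.9,8.2,0],1.5],[[0,0,-39.1],[0.9,8.2,0],1.5]]}}

```text
t: 17.02
eef_pos: [0.4882, 0.1036, 0.2162]
tool_rot: [0.0, 0.842, 0.54, -0.0]
contact_force: [-0.4, 0.4, -1.9]
gripper_width: 0.261
```

Emit:
{"fn": "carry_out", "kwargs": {"moves": [[[0,0,-9],[-1.1,1.7,0],1.5],[[0,0,-18],[-2.2,3.5,0],1.5],[[0,0,-27],[-3.3,5.2,0],1.5],[[0,0,-36],[-4.4,6.9,0],1.5],[[0,0,-39.1],[-4.4,6.9,0],1.5]]}}

```text
t: 17.65
eef_pos: [0.5326, 0.0348, 0.2162]
tool_rot: [0.0, 0.613, 0.79, -0.0]
contact_force: [0.3, 0.5, -2.0]
gripper_width: 0.263
```

Emit:
{"fn": "carry_out", "kwargs": {"moves": [[[0,0,-9],[-2,0.7,0],1.5],[[0,0,-18],[-4,1.3,1],1.5],[[0,0,-27],[-6,2,2],1.5],[[0,0,-36],[-7.8,2.6,3],1.5],[[0,0,-39.1],[-7.8,2.6,4],1.5]]}}

```text
t: 18.27
eef_pos: [0.5773, -0.0344, 0.1758]
tool_rot: [0.0, 0.313, 0.95, -0.0]
contact_force: [-0.3, 0.4, -2.6]
gripper_width: 0.265
```

Emit:
{"fn": "carry_out", "kwargs": {"moves": [[[0,0,-9],[-2,-0.7,1],1.5],[[0,0,-18],[-4,-1.5,2],1.5],[[0,0,-27],[-6,-2.2,3],1.5],[[0,0,-36],[-7.7,-2.9,3.5],1.5],[[0,0,-39.1],[-7.7,-2.9,3.5],1.5]]}}

```text
t: 18.9
eef_pos: [0.6215, -0.1037, 0.1403]
tool_rot: [-0.0, -0.023, 1.0, -0.0]
contact_force: [-0.1, 1.0, -3.4]
gripper_width: 0.258
```

Emit:
{"fn": "carry_out", "kwargs": {"moves": [[[0,0,0],[0,0,0],1.5],[[0,0,0],[0,0,0],1.5]]}}

```text
t: 19.15
eef_pos: [0.6211, -0.1009, 0.1416]
tool_rot: [0.0, -0.023, 1.0, 0.0]
contact_force: [0.4, 0.5, -2.9]
gripper_width: 0.262
```

```bash
python3 - <<'E'
from h import *
way([[.621,-.102,.06,182.5]])
for c in("wrist","top","scene"):
  im=bot.read_camera(c);i=bot.camera_info(c)
  cv2.imwrite(f"pics/{c}5.png",im[...,::-1])
  o=bot.get_obs();z=o["eef_pos"][2]+.0125
  for d in bot.silhouettes("bottle_body",c)[:2]:
    print(c,round(d["score"],2),*[np.round(x,3) for x in axis(d["region"],i,z)])
E
python3 -c "
import cv2,numpy as np
a=cv2.imread('pics/wrist5.png');b=cv2.imread('pics/scene5.png')[90:290,150:417]
cv2.imwrite('pics/v5.png',np.hstack([cv2.resize(a,(400,300)),cv2.resize(b,(400,300))]))"
```

```text
t 19.15 at [ 0.6211 -0.1009  0.1416] yaw -177.42 tilt [ 0.  0. -1.] grip 0.262 F [ 0.4  0.5 -2.9] q [ 0.6   0.6  -0.75  1.71  0.47  1.02  1.3 ]
[0.621, -0.102, 0.06, 182.5] turn [0.  0.  0.1] shift [ 0.01 -0.11  8.16]
wrist 0.78 [ 0.555 -0.103] -177.6 [ 0.579 -0.102] [156.95   50.272] 2.802
top 0.84 [ 0.524 -0.105] -176.41 [ 0.533 -0.105] [155.144  50.732] 3.292
scene 0.86 [ 0.527 -0.109] -177.129 [ 0.55  -0.109] [ 49.061 205.723] 88.75
```

View pics/v5.png

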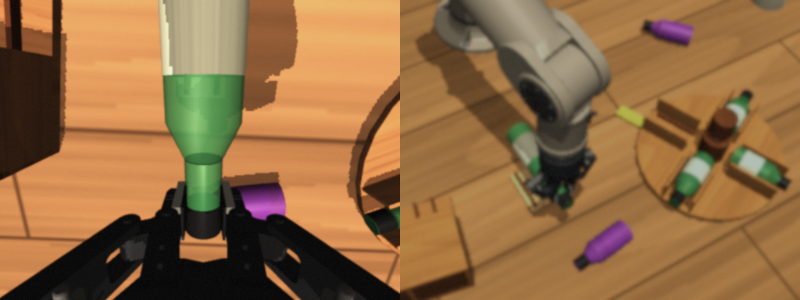

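Emit:
{"fn": "carry_out", "kwargs": {"moves": [[[0,0,0],[0,-0.15,2.5],1.5],[[0,0,0],[0.2,-0.15,5],1.5],[[0,0,0],[0.2,-0.15,7.5],1.5],[[0,0,0],[0.2,-0.15,9],1.5],[[0,0,0],[0.2,-0.15,9.6],1.5]]}}

```text
t: 20.08
eef_pos: [0.6188, -0.1027, 0.0449]
tool_rot: [-0.0, -0.023, 1.0, 0.0]
contact_force: [-0.4, 0.9, -2.6]
gripper_width: 0.256
```

Emit:
{"fn": "carry_out", "kwargs": {"moves": [[[0,0,0],[0,0,0.2],1.5],[[0,0,0],[0,0,0.4],1.5],[[0,0,0],[0,0,0.6],1.5],[[0,0,0],[0,0,0.8],1.5],[[0,0,0],[0,0,0.8],1.5]]}}

```text
t: 20.7
eef_pos: [0.6189, -0.1029, 0.0374]
tool_rot: [-0.0, -0.023, 1.0, -0.0]
contact_force: [-0.2, 0.4, -3.0]
gripper_width: 0.263
```

Emit:
{"fn": "carry_out", "kwargs": {"moves": [[[0,0,0],[0,0,0.1],1.5],[[0,0,0],[0,0,0.2],1.5],[[0,0,0],[0,0,0.3],1.5],[[0,0,0],[0,0,0.3],1.5]]}}

```text
t: 21.2
eef_pos: [0.6191, -0.1028, 0.0345]
tool_rot: [0.0, -0.023, 1.0, 0.0]
contact_force: [0.3, 0.2, -1.6]
gripper_width: 0.26
```

Emit:
{"fn": "carry_out", "kwargs": {"moves": [[[0,0,0],[0,0,0.1],1.5],[[0,0,0],[0,0,0.2],1.5],[[0,0,0],[0,0,0.2],1.5]]}}

```text
t: 21.58
eef_pos: [0.6193, -0.1029, 0.0328]
tool_rot: [0.0, -0.023, 1.0, -0.0]
contact_force: [1.0, 0.2, 1.0]
gripper_width: 0.265
```

Emit:
{"fn": "carry_out", "kwargs": {"moves": [[[0,0,0],[0,0,0],3.5],[[0,0,0],[0,0,0],6],[[0,0,0],[0,0,0],8],[[0,0,0],[0,0,0],8],[[0,0,0],[0,0,-1],8]]}}

```text
t: 22.2
eef_pos: [0.6183, -0.1028, 0.0422]
tool_rot: [-0.001, -0.023, 1.0, 0.0]
contact_force: [0.6, 0.1, 0.3]
gripper_width: 0.936
```

Emit:
{"fn": "carry_out", "kwargs": {"moves": [[[0,0,0],[0,0,-4],8],[[0,0,0],[0,0,-9],8],[[0,0,0],[0,0,-15],8],[[0,0,0],[6,0,-15],8],[[0,0,0],[6,0,-15],8]]}}

```text
t: 22.82
eef_pos: [0.5542, -0.106, 0.1924]
tool_rot: [-0.002, -0.023, 1.0, -0.001]
contact_force: [0.8, -0.7, -0.3]
gripper_width: 0.935
```

```bash
python3 - <<'E'
from h import *
way([])
for c in("wrist","top","scene"):
  im=bot.read_camera(c);i=bot.camera_info(c)
  cv2.imwrite(f"pics/{c}6.png",im[...,::-1])
  for d in bot.silhouettes("bottle_body",c)[:2]:
    print(c,round(d["score"],2),*[np.round(x,3) for x in axis(d["region"],i,.045)])
E
python3 -c "
import cv2,numpy as np
a=cv2.imread('pics/wrist6.png');b=cv2.imread('pics/scene6.png')[140:290,150:350]
cv2.imwrite('pics/v6.png',np.hstack([cv2.resize(a,(400,300)),cv2.resize(b,(400,300))]))"
```

```text
t 22.82 at [ 0.5542 -0.106   0.1924] yaw -177.35 tilt [-0.004 -0.003 -1.   ] grip 0.935 F [ 0.8 -0.7 -0.3] q [ 0.71  0.45 -0.82  1.81  0.38  1.05  1.36]
wrist 0.66 [ 0.535 -0.106] -177.716 [ 0.557 -0.106] [199.179  50.87 ] 2.232
top 0.71 [ 0.505 -0.103] -167.642 [ 0.516 -0.106] [115.885  47.161] 2.789
scene 0.87 [ 0.546 -0.106] -177.586 [ 0.551 -0.106] [198.398  51.663] 2.081
```

View pics/v6.png

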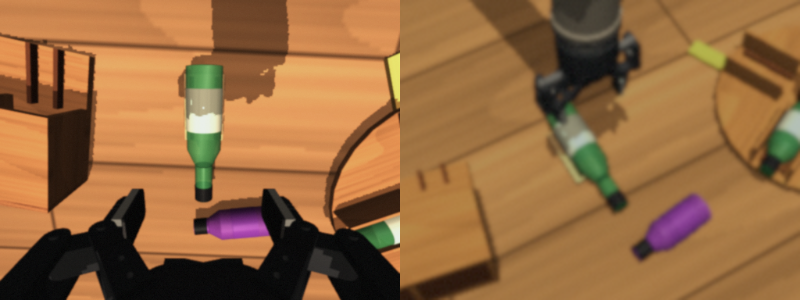

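```bash
cat > ov.py <<'E'
from h import *
def model(b,psi):
    c,s=np.cos(np.radians(psi)),np.sin(np.radians(psi))
    W=lambda P:np.c_[b[0]+P[:,0]*c-P[:,1]*s,b[1]+P[:,0]*s+P[:,1]*c,P[:,2]]
    L=[]
    for y in(15,21,-15,-21): L.append([[-25,y,30],[50,y,30]])
    L.append([[50,54,90],[50,-164,90]]);L.append([[50,54,100],[50,-164,100]])
    L.append([[50,54,100],[167,54,100]]);L.append([[-25,54,16],[-25,-164,16]])
    return [W(np.array(l)/1000.) for l in L]
def draw(im,info,b,psi,col,k,off):
    for l in model(b,psi):
        q=((proj(info,l)-off)*k).astype(int);cv2.line(im,tuple(map(int,q[0])),tuple(map(int,q[1])),col,1)
E
python3 - <<'E'
from ov import *
b,psi=(.466,-.332),-10
out=[]
for c,f,(x,y,wd,h) in(("wrist","pics/wrist6.png",(0,30,140,210)),("top","pics/top0.png",(320,130,110,165))):
    im=cv2.imread(f)[y:y+h,x:x+wd];k=600/h
    im=cv2.resize(im,None,fx=k,fy=k,interpolation=cv2.INTER_CUBIC)
    draw(im,bot.camera_info(c),b,psi,(255,255,0),k,np.array([x,y]));out.append(im[:,:400])
cv2.imwrite("pics/ov.png",np.hstack([cv2.resize(o,(400,600)) for o in out]))
E
```

```text
(no output)
```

View pics/ov.png

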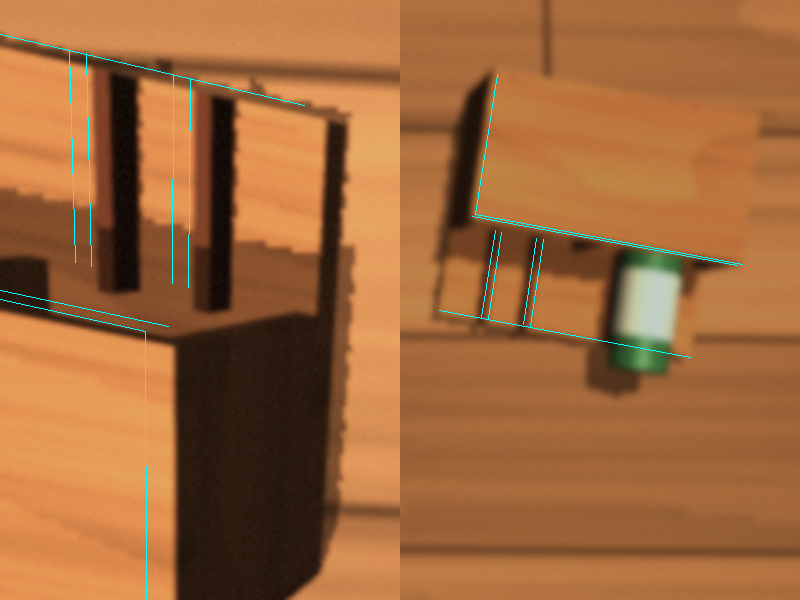

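The model matches the top view to about 2 mm but is 8 mm off at the wrist picture's edge, so I suspect lens distortion. I'll look at the bay near the picture centre before picking up the bottle.

Emit:
{"fn": "carry_out", "kwargs": {"moves": [[[0,0,5],[2,-5.5,-3],8],[[0,0,12.6],[4,-11,-5],8],[[0,0,12.6],[6,-16.5,-5],8],[[0,0,12.6],[8.4,-22,-5],8],[[0,0,12.6],[8.4,-22,-5],8]]}}

```text
t: 23.75
eef_pos: [0.4828, -0.3356, 0.2416]
tool_rot: [-0.001, 0.092, 0.996, -0.001]
contact_force: [0.5, 1.1, 0.2]
gripper_width: 0.936
```

Emit:
{"fn": "carry_out", "kwargs": {"moves": [[[0,0,0],[0,0,0],8],[[0,0,0],[0,0,0],8]]}}

```text
t: 24.0
eef_pos: [0.4865, -0.3273, 0.2426]
tool_rot: [0.0, 0.085, 0.996, 0.0]
contact_force: [-0.2, 0.7, 0.7]
gripper_width: 0.936
```

```bash
python3 - <<'E'
from ov import *
way([])
b,psi=(.466,-.332),-10
i=bot.camera_info("wrist");im0=bot.read_camera("wrist");cv2.imwrite("pics/wrist7.png",im0[...,::-1])
im=cv2.resize(im0[...,::-1],None,fx=1.5,fy=1.5,interpolation=cv2.INTER_CUBIC)
draw(im,i,b,psi,(255,255,0),1.5,np.zeros(2));cv2.imwrite("pics/ov2.png",im)
for d in bot.silhouettes("neighbour_body","wrist")[:2]: print(round(d["score"],2),*[np.round(x,3) for x in axis(d["region"],i,.049)])
E
```

```text
t 24.0 at [ 0.4865 -0.3273  0.2426] yaw 170.2 tilt [ 0.001  0.001 -1.   ] grip 0.936 F [-0.2  0.7  0.7] q [ 1.05  0.41 -0.74  1.72  0.3   1.13  1.63]
0.74 [ 0.452 -0.438] 170.466 [ 0.454 -0.438] [ 52.598 112.052] 80.542
```

View pics/ov2.png

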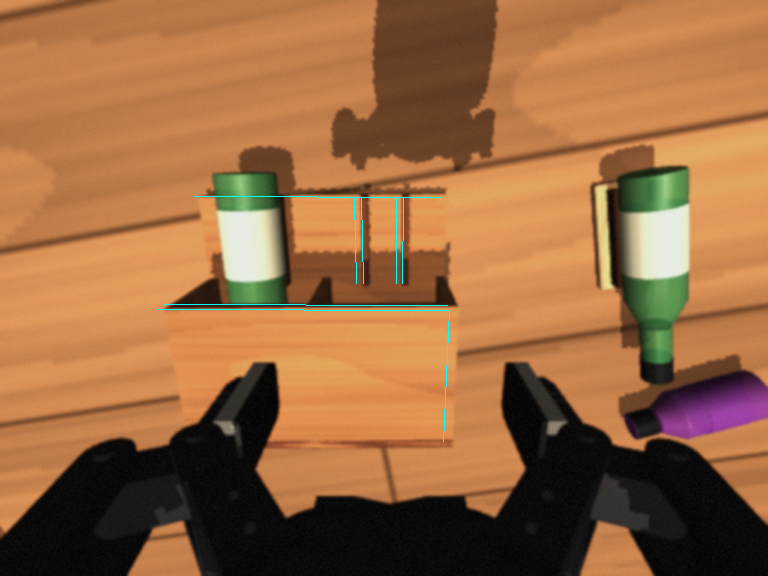

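```bash
python3 - <<'E'
import cv2,numpy as np
from h import *
im=cv2.imread("pics/wrist7.png")
for r in(140,150,160,180):
    print(r,"cols230:", [int(v) for v in im[r-2:r+3,230:285].mean(0).mean(1)])
i=bot.camera_info("wrist")
for r in(140,150,180):
  for y in (.021,.015,-.015,-.021):
    pass
print(proj(i,[[.466-.01*.985+.1736*y,-.332+.01*.1736+.985*y,.030] for y in(.021,.015,-.015,-.021)]))
a=im[115:215,215:315];cv2.imwrite("pics/z.png",cv2.resize(a,(600,600),interpolation=cv2.INTER_CUBIC))
E
```

```text
140 cols230: [155, 155, 155, 155, 155, 154, 155, 155, 154, 144, 116, 89, 82, 78, 69, 82, 119, 145, 154, 155, 155, 155, 155, 155, 155, 156, 155, 156, 155, 155, 155, 156, 155, 156, 155, 155, 150, 126, 98, 83, 82, 83, 96, 128, 150, 155, 156, 156, 155, 155, 156, 156, 156, 156, 155]
150 cols230: [154, 155, 154, 154, 154, 154, 154, 153, 154, 148, 125, 96, 83, 79, 72, 72, 102, 135, 150, 153, 154, 153, 153, 153, 152, 153, 153, 153, 154, 153, 152, 153, 152, 151, 153, 152, 146, 124, 97, 84, 82, 83, 94, 124, 145, 151, 152, 152, 152, 152, 152, 152, 152, 152, 152]
160 cols230: [155, 155, 156, 155, 156, 156, 156, 155, 155, 152, 133, 105, 85, 81, 77, 74, 100, 137, 153, 156, 155, 156, 156, 156, 155, 156, 156, 156, 155, 155, 156, 157, 156, 155, 155, 156, 150, 128, 98, 83, 80, 84, 100, 132, 152, 156, 156, 156, 156, 156, 156, 156, 156, 156, 156]
180 cols230: [79, 80, 80, 80, 81, 80, 81, 81, 82, 81, 77, 61, 46, 40, 38, 41, 62, 77, 82, 83, 83, 83, 84, 83, 84, 84, 83, 85, 84, 84, 86, 85, 85, 84, 85, 84, 82, 67, 49, 41, 39, 45, 63, 79, 85, 86, 86, 86, 86, 88, 88, 87, 87, 87, 87]
[[269.37725193 144.6316636 ]
 [264.75445858 144.6214778 ]
 [241.6378953  144.57054307]
 [237.01406326 144.56035498]]
```

View pics/z.png

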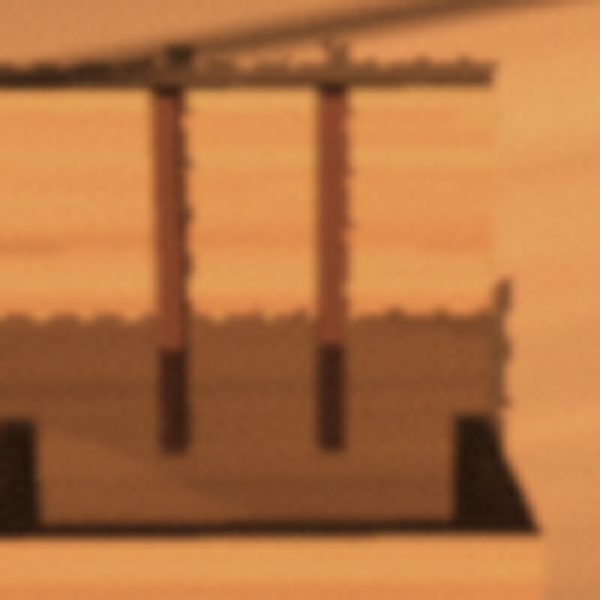

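The zoom shows the free bay's rails with left edges at columns 240.2 and 267.4, about 2.9 px (3.7 mm) to the left of the bay line I assumed. The bay is therefore about (0.4667,-0.3285) at -10°. Next I'll grip the base end of the body.

```bash
python3 - <<'E'
from h import *
way([[.488,-.108,.15,182.4],[.488,-.108,.035,182.4]])
for c in("top","scene"):
  im=bot.read_camera(c);i=bot.camera_info(c)
  for d in bot.silhouettes("bottle_body",c)[:1]:
    print(c,round(d["score"],2),*[np.round(x,3) for x in axis(d["region"],i,.045)])
E
```

```text
t 24.1 at [ 0.4862 -0.3276  0.2426] yaw 170.18 tilt [ 0.  0. -1.] grip 0.938 F [0.1 0.6 0.5] q [ 1.05  0.41 -0.74  1.72  0.3   1.13  1.63]
[0.488, -0.108, 0.15, 182.4] turn [  0.    0.  -12.2] shift [ 3.57 21.67  9.27]
[0.488, -0.108, 0.035, 182.4] turn [0. 0. 0.] shift [ 0.  -0.  11.5]
top 0.55 [ 0.539 -0.107] -176.396 [ 0.552 -0.108] [192.982  52.247] 0.315
scene 0.71 [ 0.541 -0.106] -178.06 [ 0.547 -0.105] [208.656  49.478] 2.081
```

Emit:
{"fn": "carry_out", "kwargs": {"moves": [[[0,0,-4],[0.9,5.4,2],8.5],[[0,0,-8],[1.8,10.8,4],8.5],[[0,0,-12.2],[2.7,16.2,6],8.5],[[0,0,-12.2],[3.6,21.7,9.2],8.5],[[0,0,-12.2],[3.6,21.7,9.2],8.5]]}}

```text
t: 24.92
eef_pos: [0.486, -0.1042, 0.1492]
tool_rot: [-0.001, -0.024, 1.0, 0.001]
contact_force: [0.8, -1.1, 0.7]
gripper_width: 0.994
```

Emit:
{"fn": "carry_out", "kwargs": {"moves": [[[0,0,0],[0,0,0],8.5],[[0,0,0],[0,0,4],8.5],[[0,0,0],[0,0,8],8.5],[[0,0,0],[0,0,10.5],8.5],[[0,0,0],[0,0,11.5],8.5]]}}

```text
t: 25.55
eef_pos: [0.4872, -0.1111, 0.0347]
tool_rot: [-0.0, -0.018, 1.0, -0.0]
contact_force: [-0.3, -0.4, 0.3]
gripper_width: 1.0
```

```bash
python3 - <<'E'
from h import *
way([])
i=bot.camera_info("wrist");bot.read_camera("wrist")
for d in bot.silhouettes("bottle_body","wrist")[:1]: print(round(d["score"],2),*[np.round(x,3) for x in axis(d["region"],i,.045)])
E
```

```text
t 25.55 at [ 0.4872 -0.1111  0.0347] yaw -177.95 tilt [-0.001 -0.    -1.   ] grip 1.0 F [-0.3 -0.4  0.3] q [ 0.66  0.57 -0.69  2.08  0.57  0.69  1.19]
0.88 [ 0.494 -0.107] -177.641 [ 0.497 -0.107] [96.978 51.994] 2.829
```

Emit:
{"fn": "carry_out", "kwargs": {"moves": [[[0,0,-0.5],[0,0.25,0],8.5],[[0,0,-0.5],[0,0.25,0],8.5]]}}

```text
t: 25.9
eef_pos: [0.4881, -0.1068, 0.0366]
tool_rot: [0.001, -0.024, 1.0, -0.0]
contact_force: [0.1, 0.5, -0.2]
gripper_width: 0.996
```

Emit:
{"fn": "carry_out", "kwargs": {"moves": [[[0,0,0],[0,0,0],6],[[0,0,0],[0,0,0],5],[[0,0,0],[0,0,0],4],[[0,0,0],[0,0,0],4],[[0,0,0],[0,0,0],4]], "newtons": 30}}

```text
t: 26.52
eef_pos: [0.4872, -0.1082, 0.0361]
tool_rot: [-0.0, -0.023, 1.0, -0.001]
contact_force: [-2.2, -3.0, 7.2]
gripper_width: 0.556
```

Emit:
{"fn": "carry_out", "kwargs": {"moves": [[[0,0,0],[0,0,0],4],[[0,0,0],[0,0,0],4],[[0,0,0],[0,0,0],4],[[0,0,0],[0,0,0],4]], "newtons": 80}}

```text
t: 27.02
eef_pos: [0.4872, -0.1082, 0.0365]
tool_rot: [-0.0, -0.023, 1.0, -0.001]
contact_force: [-4.6, -4.2, 12.8]
gripper_width: 0.533
```

Emit:
{"fn": "carry_out", "kwargs": {"moves": [[[0,0,0],[0,0,-0.5],4],[[0,0,0],[0,0,-2],4],[[0,0,0],[0,0,-5],4],[[0,0,0],[0,0,-9],4],[[0,0,0],[0,0,-12],4]]}}

```text
t: 27.65
eef_pos: [0.4874, -0.1062, 0.1576]
tool_rot: [0.0, -0.024, 1.0, 0.0]
contact_force: [0.5, -0.3, -3.0]
gripper_width: 0.532
```

Emit:
{"fn": "carry_out", "kwargs": {"moves": [[[0,0,0],[0,0,0],4],[[0,0,0],[0,0,0],4]]}}

```text
t: 27.9
eef_pos: [0.4865, -0.1068, 0.1549]
tool_rot: [-0.001, -0.024, 1.0, -0.0]
contact_force: [0.6, -0.5, -3.1]
gripper_width: 0.532
```

```bash
python3 - <<'E'
from h import *
way([[.3397,-.306,.155,170],[.3397,-.306,.0485,170],[.4431,-.3243,.0485,170]])
z=bot.get_obs()["eef_pos"][2]+.0085
for c in("top","scene","wrist"):
  im=bot.read_camera(c);i=bot.camera_info(c)
  cv2.imwrite(f"pics/{c}8.png",im[...,::-1])
  for d in bot.silhouettes("bottle_body",c)[:1]:
    print(c,round(d["score"],2),*[np.round(x,3) for x in axis(d["region"],i,z)])
E
python3 -c "
import cv2,numpy as np
a=cv2.imread('pics/wrist8.png');b=cv2.imread('pics/scene8.png')[120:270,150:350]
cv2.imwrite('pics/v8.png',np.hstack([cv2.resize(a,(400,300)),cv2.resize(b,(400,300))]))"
```

```text
t 27.9 at [ 0.4865 -0.1068  0.1549] yaw -177.28 tilt [-0.001 -0.    -1.   ] grip 0.532 F [ 0.6 -0.5 -3.1] q [ 0.79  0.39 -0.84  2.    0.37  0.91  1.37]
[0.3397, -0.306, 0.155, 170] turn [-0.  -0.1 12.7] shift [ 15.6 -19.2   0. ]
[0.3397, -0.306, 0.0485, 170] turn [0. 0. 0.] shift [-0.   -0.   10.65]
[0.4431, -0.3243, 0.0485, 170] turn [0. 0. 0.] shift [-1.05e+01 -1.00e-02 -0.00e+00]
top 0.69 [ 0.617 -0.102] -179.441 [ 0.617 -0.101] [62.631 25.209] 0.242
scene 0.83 [ 0.547 -0.103] 179.133 [ 0.551 -0.104] [196.948  50.374] 1.224
wrist 0.67 [ 0.494 -0.106] -177.978 [ 0.498 -0.105] [99.336 50.205] 2.169
```

View pics/v8.png

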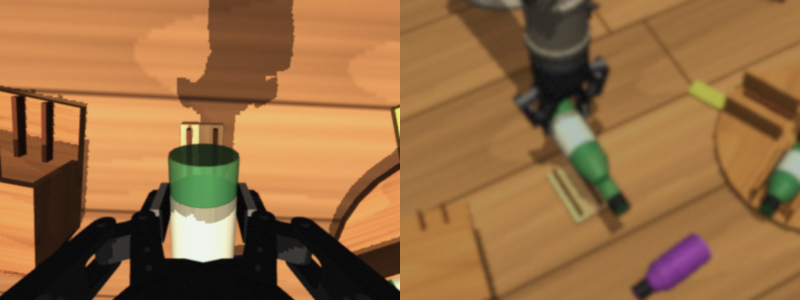

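Emit:
{"fn": "carry_out", "kwargs": {"moves": [[[0,0,3],[3,-4,0],4],[[0,0,6],[6.5,-8,0],4],[[0,0,9],[10,-12,0],4],[[0,0,12.7],[13,-16,0],4],[[0,0,12.7],[15.6,-19.2,0],4]]}}

```text
t: 28.82
eef_pos: [0.3391, -0.3075, 0.1553]
tool_rot: [-0.0, 0.088, 0.996, -0.0]
contact_force: [0.6, -1.3, -2.6]
gripper_width: 0.534
```

Emit:
{"fn": "carry_out", "kwargs": {"moves": [[[0,0,0],[0,0,0],4],[[0,0,0],[0,0,0],4],[[0,0,0],[0,0,0],4]]}}

```text
t: 29.2
eef_pos: [0.3415, -0.3048, 0.1555]
tool_rot: [0.0, 0.086, 0.996, 0.0]
contact_force: [0.3, 1.0, -2.2]
gripper_width: 0.529
```

```bash
python3 - <<'E'
from h import *
way([[.3397,-.306,.0485,170],[.4431,-.3243,.0485,170]])
z=.163
for c in("top","scene"):
  im=bot.read_camera(c);i=bot.camera_info(c)
  for d in bot.silhouettes("bottle_body",c)[:1]:
    print(c,round(d["score"],2),*[np.round(x,3) for x in axis(d["region"],i,z)])
E
```

```text
t 29.2 at [ 0.3415 -0.3048  0.1555] yaw 170.16 tilt [ 0.  0. -1.] grip 0.529 F [ 0.3  1.  -2.2] q [ 1.25  0.29 -0.75  2.09  0.26  0.85  1.74]
[0.3397, -0.306, 0.0485, 170] turn [0.  0.  0.2] shift [ 0.16 -0.15 10.7 ]
[0.4431, -0.3243, 0.0485, 170] turn [0. 0. 0.] shift [-1.05e+01 -1.00e-02 -0.00e+00]
top 0.82 [ 0.416 -0.317] 165.433 [ 0.406 -0.316] [ 53.223 192.504] 77.59
scene 0.73 [ 0.394 -0.315] 171.322 [ 0.398 -0.315] [ 52.902 217.736] 80.373
```

Emit:
{"fn": "carry_out", "kwargs": {"moves": [[[0,0,0],[0.15,-0.15,2.5],4],[[0,0,0],[0.15,-0.15,5],4],[[0,0,0],[0.15,-0.15,8],4],[[0,0,0],[0.15,-0.15,10.7],4],[[0,0,0],[0.15,-0.15,10.7],4]]}}

```text
t: 30.02
eef_pos: [0.3379, -0.3059, 0.0472]
tool_rot: [-0.001, 0.087, 0.996, 0.001]
contact_force: [0.6, -1.2, -2.0]
gripper_width: 0.533
```

Emit:
{"fn": "carry_out", "kwargs": {"moves": [[[0,0,0],[-0.5,0,0],4],[[0,0,0],[-1.5,0,0],4],[[0,0,0],[-2.5,0,0],4],[[0,0,0],[-3.5,0,0],4],[[0,0,0],[-4,0,0],4]]}}

```text
t: 30.65
eef_pos: [0.3793, -0.3142, 0.0487]
tool_rot: [0.0, 0.087, 0.996, -0.0]
contact_force: [0.1, 0.1, -2.3]
gripper_width: 0.533
```

```bash
python3 - <<'E'
from h import *
way([[.4431,-.3243,.0485,170]])
for c in("top","scene"):
  im=bot.read_camera(c);i=bot.camera_info(c)
  for d in bot.silhouettes("bottle_body",c)[:1]:
    print(c,round(d["score"],2),*[np.round(x,3) for x in axis(d["region"],i,.057)])
  for d in bot.silhouettes("neighbour_body",c)[:1]:
    print(c,"neigh",round(d["score"],2),*[np.round(x,3) for x in axis(d["region"],i,.05)])
E
```

```text
t 30.65 at [ 0.3793 -0.3142  0.0487] yaw 170.04 tilt [ 0.001 -0.    -1.   ] grip 0.533 F [ 0.1  0.1 -2.3] q [ 1.07  0.51 -0.62  2.09  0.47  0.68  1.53]
[0.4431, -0.3243, 0.0485, 170] turn [-0.  0.  0.] shift [-6.45  0.11  0.02]
top 0.9 [ 0.444 -0.323] 163.515 [ 0.434 -0.324] [ 51.84  175.081] 77.719
top neigh 0.6 [ 0.466 -0.441] 171.554 [ 0.467 -0.442] [54.694 73.452] 78.928
scene 0.98 [ 0.415 -0.321] 171.452 [ 0.415 -0.32 ] [ 49.851 153.451] 80.262
scene neigh 0.68 [ 0.535 -0.116] -177.215 [ 0.534 -0.116] [100.494  58.745] 2.182
```

Insertion is clear of contact so far. Going on to the final depth, then lowering.

Emit:
{"fn": "carry_out", "kwargs": {"moves": [[[0,0,0],[-1.3,0.05,0],4],[[0,0,0],[-2.6,0.1,0],4],[[0,0,0],[-3.9,0.1,0],4],[[0,0,0],[-5.2,0.1,0],4],[[0,0,0],[-6.4,0.1,0],4]]}}

```text
t: 31.58
eef_pos: [0.4425, -0.3242, 0.0485]
tool_rot: [0.0, 0.087, 0.996, 0.0]
contact_force: [-0.7, 0.3, -2.0]
gripper_width: 0.532
```

Emit:
{"fn": "carry_out", "kwargs": {"moves": [[[0,0,0],[0,0,0],4],[[0,0,0],[0,0,0.15],4],[[0,0,0],[0,0,0.3],4],[[0,0,0],[0,0,0.45],4],[[0,0,0],[0,0,0.45],4]]}}

```text
t: 32.2
eef_pos: [0.4412, -0.3242, 0.0439]
tool_rot: [-0.0, 0.087, 0.996, 0.0]
contact_force: [0.5, 0.3, -1.3]
gripper_width: 0.53
```

```bash
python3 - <<'E'
from h import *
way([[.4431,-.3243,.0405,170]])
E
```

```text
t 32.2 at [ 0.4412 -0.3242  0.0439] yaw 170.01 tilt [-0.  0. -1.] grip 0.53 F [ 0.5  0.3 -1.3] q [ 0.99  0.59 -0.61  1.97  0.49  0.74  1.49]
[0.4431, -0.3243, 0.0405, 170] turn [ 0. -0.  0.] shift [-0.19  0.02  0.34]
```

Emit:
{"fn": "carry_out", "kwargs": {"moves": [[[0,0,0],[0,0,0.1],4],[[0,0,0],[0,0,0.2],4],[[0,0,0],[0,0,0.25],4],[[0,0,0],[0,0,0.25],4]]}}

```text
t: 32.7
eef_pos: [0.4415, -0.3241, 0.0416]
tool_rot: [0.0, 0.087, 0.996, 0.0]
contact_force: [-0.8, 0.9, -1.2]
gripper_width: 0.53
```

Emit:
{"fn": "carry_out", "kwargs": {"moves": [[[0,0,0],[0,0,0.05],4],[[0,0,0],[0,0,0.1],4],[[0,0,0],[0,0,0.1],4]]}}

```text
t: 33.08
eef_pos: [0.4415, -0.3241, 0.0409]
tool_rot: [0.0, 0.087, 0.996, -0.0]
contact_force: [-3.1, 2.4, 4.4]
gripper_width: 0.53
```

Emit:
{"fn": "carry_out", "kwargs": {"moves": [[[0,0,0],[0,0,0],5.2],[[0,0,0],[0,0,0],6],[[0,0,0],[0,0,0],7.5],[[0,0,0],[0,0,0],7.5],[[0,0,0],[0,0,0],7.5]], "newtons": 20}}

```text
t: 33.7
eef_pos: [0.4415, -0.3242, 0.0405]
tool_rot: [0.0, 0.087, 0.996, -0.0]
contact_force: [0.8, -0.5, 0.6]
gripper_width: 0.879
```

Emit:
{"fn": "carry_out", "kwargs": {"moves": [[[0,0,0],[0,0,-1],7.5],[[0,0,0],[0,0,-4],7.5],[[0,0,0],[0,0,-8],7.5],[[0,0,0],[0,0,-13],7.5],[[0,0,0],[0,0,-18],7.5]]}}

```text
t: 34.33
eef_pos: [0.4413, -0.3239, 0.2227]
tool_rot: [0.0, 0.087, 0.996, -0.0]
contact_force: [1.0, -1.7, -0.6]
gripper_width: 0.877
```

Emit:
{"fn": "carry_out", "kwargs": {"moves": [[[0,0,0],[0,0,0],7.5],[[0,0,0],[0,0,0],7.5]]}}

```text
t: 34.58
eef_pos: [0.441, -0.3241, 0.2205]
tool_rot: [-0.0, 0.087, 0.996, -0.0]
contact_force: [-1.1, 0.6, 0.3]
gripper_width: 0.878
```

```bash
python3 - <<'E'
from ov import *
way([])
i=bot.camera_info("wrist");im=bot.read_camera("wrist")
for d in bot.silhouettes("bottle_body","wrist")[:3]:
    print("bottle",round(d["score"],2),np.round(d["location"]),*[np.round(x,3) for x in axis(d["region"],i,.049)])
for c in("top","scene"):
  bot.read_camera(c)
  for d in bot.silhouettes("bottle_body",c)[:2]+bot.silhouettes("stub2_body",c)[:6]: print(c,round(d["score"],2),*[np.round(x,3) for x in axis(d["region"],bot.camera_info(c),.05)[1:4]])
k=1.2;im=cv2.resize(im[...,::-1],None,fx=k,fy=k,interpolation=cv2.INTER_CUBIC)
draw(im,i,(.4667,-.3285),-10,(255,255,0),k,np.zeros(2));cv2.imwrite("pics/fin.png",im)
E
```

```text
t 34.58 at [ 0.441  -0.3241  0.2205] yaw 170.02 tilt [-0. -0. -1.] grip 0.878 F [-1.1  0.6  0.3] q [ 1.11  0.36 -0.74  1.83  0.28  1.06  1.67]
bottle 0.76 [260. 192.] [ 0.467 -0.328] 170.335 [ 0.471 -0.328] [ 50.994 128.374] 79.843
top 0.57 171.369 [ 0.466 -0.328] [ 50.435 111.208]
top 0.97 97.925 [ 0.7   -0.054] [ 49.229 122.83 ]
top 0.9 -150.464 [0.732 0.316] [135.895  50.011]
top 0.77 -136.929 [0.288 0.387] [128.32   51.106]
scene 0.77 169.027 [ 0.442 -0.324] [47.678 92.276]
scene 0.92 99.074 [ 0.712 -0.057] [ 51.836 133.186]
scene 0.84 -156.935 [0.723 0.326] [125.526  48.178]
scene 0.55 -140.247 [0.3   0.379] [122.252  70.578]
```

```bash
python3 - <<'E'
from h import *
i=bot.camera_info("wrist");bot.read_camera("wrist")
for d in bot.silhouettes("neighbour_body","wrist")[:2]: print(round(d["score"],2),*[np.round(x,3) for x in axis(d["region"],i,.049)])
print(bot.hand_in())
E
```

```text
0.87 [ 0.452 -0.439] 169.233 [ 0.456 -0.439] [ 52.896 119.942] 81.254
the job is handed in; nothing more can be done
None
```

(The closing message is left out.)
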